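Set the full-bin tags on the specimen board

ROBOT

A 7-joint arm with a two-finger parallel gripper is mounted at the origin on a cart in front of the work surface, level with it; the furniture and walls round the work are solid. World frame = base frame: x ahead of the robot, y to its left, z up, the work surface at z = 0. Lengths are in m, angles in rad, forces in N, time in s.
With the tool pointing down it reaches from about 0.425 to 0.925 m from the base axis. Payload 6.8 kg.
Tool frame: the origin (TCP) lies at the very end of the fingers, on their centre line; the grasp point (between the pads) lies r.grip_depth behind it (r.grip_depth is the distance from the TCP to the grasp point, in m); z points along the fingers, x is the direction in which the jaws open and shut, and the axes are right-handed (so a half turn about z gives the same grasp; the last joint's range is limited). The gripper opens to 85 mm and grips with 20 to 120 N. Pads are 22 mm wide; open, the fingers measure 114 mm over their backs; the gripper's body (76 mm by 85 mm) begins 54 mm behind the grasp point. The pads swing forward as they close: fully open they stand 13 mm farther back than shut.
Start: joints at [-1.382, 0.477, 0.022, 1.555, -0.011, 1.109, -0.083], TCP at [0.197, 0.646, 0.231] pointing down, gripper open.
Joint ranges: [-2.96, 2.96], [-0.34, 2.1], [-1.41, 1.46], [0.24, 2.44], [-1.37, 4.51], [0.17, 1.92], [-2.96, 2.96]. Speed limits (rad/s): [2.39, 2.39, 3.14, 3.14, 3.14, 3.14, 3.14].

INTERFACE

Orientations are given as a rotation vector (axis times angle).
In Python, from bench import readout, grab_frame, workorder, r gives the robot as it stands.
- The arm moves only by the shell command python3 -m handwheel 'ROWS' [FORCE]. ROWS is text: rows parted by semicolons, each of 7 numbers parted by spaces: the shift along the tool's x, y, z in mm, then the turn, a rotation vector about the tool's x, y, z in degrees, then the finger opening in mm, from 0 to 85.4. A call has 1 to 12 rows; each row is the pose to reach, as a shift and turn from the pose commanded when the call began, along the tool's axes at that moment; what a row does not reach only later rows make up. A row lasts 1/8 s, in which the tool goes at most 62.5 mm and 10.7 degrees, less where a joint would pass 70% of its speed; a pose out of reach is approached as far as the arm can. A call with a gripper value outside its range is refused whole. The fingers move at their own pace and stop on an object; FORCE is the grip in N (left out, the last holds). Time passes only in rows, so rows that repeat a pose let the fingers close. It gives the time, the measured TCP pose, the force and the opening at its end, in the units of the state.
- readout.get_obs(): the state, without advancing time (a new reading comes with each control period).
- grab_frame(name): name is "scene" or "top" or "wrist"; returns a dict with "pixels" (480x640x3 uint8, red, green, blue), "fx", "fy", "cx", "cy" (pixels), "rvec" (rotation vector, rad) and "tvec" (3), from world to camera coordinates, as OpenCV has them. Camera axes: x right, y down, z forward; pixel columns grow to the right and rows downward; lengths in m; the calibration is good to about 2 mm. A picture is of the moment at which its call begins. There is no depth.
- workorder.hand_in(): hands the job in, once; it reports no verdict.
The state is a dict: "clock": time; "joints": joint angles; "qvel": joint speeds; "tau": joint torques, N m; "tcp_pos": TCP position; "orientation": TCP orientation; "contact_force": force on the tool from outside, world axes, zero at the start; "moment": the same for the moment, N m; "grip_width": finger opening in m.
Only numpy, scipy, OpenCV 4.12 (cv2) and the standard library are available. Lean on these libraries where they do the work, as an engineer would, in place of code of your own. Each camera call takes 0.05 s, during which the arm holds its last target.

TASK

Each bin on the specimen board has a hinged tag on a post in front of it, green on one face and red on the other. Push the tags round with the fingertips, each fully over to one side, so that the two bins holding a mortar cube show green to the robot and the empty bin shows red. Do not pick anything up, and leave the cubes and the loose things round the board where they are.

Things in the scene. Friction and masses are not known exactly. Their poses are not given: they have to be found in the camera images.
- board: Fixed aluminium plate 8 mm thick, 430 mm wide (own y), own x from -95 (robot's side) to +88 mm; origin at bench height, x away from the robot, y left, small yaw. At its rear stand three open blue bins, centred at x +53, y +140, 0, -140 mm, each 62 deep, 110 wide, rim 40 mm above the bench. In front of each bin, at x -40 mm and the same y, stands its tag's post, 62 mm from the bin's front wall.
- post_a (a point): Top of the upright post of tag a, on the hinge axis, 79 mm above the bench (post 7 mm thick, foot disc 24 mm wide, 5 mm high). Fixed, but the posts change places from start to start: tag a belongs to the bin straight behind this post (bin centre 93 mm from it along the board's x).
- tag_a (a joint): Tag angle, rad: a plate 4 mm thick on its post, reaching 50 mm from the axis, 30 to 74 mm above the bench. 0: points at the robot (board's -x). +1.4 (stop): swung right (board's -y), green to the robot. -1.4 (stop): swung left (+y), red to the robot. Goes over by way of 0, pushed from behind. May start half turned. Stays where left; 0.025 N m turns it (0.7 N at 36 mm).
- post_b (a point): Top of the upright post of tag b, on the hinge axis, 79 mm above the bench (post 7 mm thick, foot disc 24 mm wide, 5 mm high). Fixed, but the posts change places from start to start: tag b belongs to the bin straight behind this post (bin centre 93 mm from it along the board's x).
- tag_b (a joint): Tag angle, rad: a plate 4 mm thick on its post, reaching 50 mm from the axis, 30 to 74 mm above the bench. 0: points at the robot (board's -x). +1.4 (stop): swung right (board's -y), green to the robot. -1.4 (stop): swung left (+y), red to the robot. Goes over by way of 0, pushed from behind. May start half turned. Stays where left; 0.025 N m turns it (0.7 N at 36 mm).
- post_c (a point): Top of the upright post of tag c, on the hinge axis, 79 mm above the bench (post 7 mm thick, foot disc 24 mm wide, 5 mm high). Fixed, but the posts change places from start to start: tag c belongs to the bin straight behind this post (bin centre 93 mm from it along the board's x).
- tag_c (a joint): Tag angle, rad: a plate 4 mm thick on its post, reaching 50 mm from the axis, 30 to 74 mm above the bench. 0: points at the robot (board's -x). +1.4 (stop): swung right (board's -y), green to the robot. -1.4 (stop): swung left (+y), red to the robot. Goes over by way of 0, pushed from behind. May start half turned. Stays where left; 0.025 N m turns it (0.7 N at 36 mm).
- specimen_1: A grey mortar test cube, 50 mm, loose in one of the bins (its top is about 62 mm above the bench); origin at the centre of its underside. A bin with a cube is full; the bin without one is empty, with only its black liner showing.
- specimen_2: A grey mortar test cube, 50 mm, loose in one of the bins (its top is about 62 mm above the bench); origin at the centre of its underside. A bin with a cube is full; the bin without one is empty, with only its black liner showing.
- tape_measure: Orange and black tape measure, 64x76x33 mm, loose on the bench to the left; origin at the centre of its underside. Leave it.
- core_slice: Round speckled slice of a concrete core, 47 mm across, 31 mm high, loose on the bench to the right; origin at the centre of its underside. Leave it.
- paint_marker: Yellow paint marker with a black cap, 19 mm thick, 135 mm long, lying on the bench in front of the board; origin at the underside of its middle. Leave it.

How it is judged:
By the outcome, as a careful person would: the job done as asked, in the order asked, and still so for the second after the job is handed in, with the robot touching nothing.
It also fails if it takes over 61 s, if anything falls off the work surface, if the arm or the gripper's body presses on something with over 40 N, if the wrist force passes 120 N, or if a joint passes its speed limit or range.

## Working session

There is one attempt and no reset: what is moved stays moved. The work goes in short steps, Python scripts to look and compute and a shell command to move; the robot and the scene stay as the last step left them, time stands still between calls to the robot, and variables do not carry over. Pictures are saved under pics/ and viewed, and the job is handed in when it is done.

```bash
mkdir -p pics; ls; python3 - <<'E'
from bench import readout, grab_frame, r
import cv2
print(readout.get_obs(), r.grip_depth)
for n in ("scene","top","wrist"):
    f=grab_frame(n); cv2.imwrite(f"pics/{n}0.png",f["pixels"][:,:,::-1])
    print(n,f["fx"],f["cx"],f["cy"],f["rvec"],f["tvec"])
E
```

```text
pics
{'clock': 0.0, 'joints': array([-1.38212189,  0.47779696,  0.02236912,  1.55646806, -0.01150825,
        1.10930858, -0.08310791]), 'qvel': array([-0.00058483, -0.00058772,  0.00271512, -0.00020277,  0.00053208,
        0.00173949, -0.00071681]), 'tau': array([-5.32386675e-04, -5.96441817e+01,  1.60782225e+00, -2.81197429e+01,
        1.25022573e-02,  9.33405769e-03, -5.27384813e-06]), 'tcp_pos': array([0.19724909, 0.64490546, 0.23032139]), 'orientation': array([ 2.52449318e+00,  1.86786119e+00, -2.19643111e-03]), 'contact_force': array([ 0.45336867, -0.6170067 , -1.16079637]), 'moment': array([ 0.02464619, -0.00866579,  0.05439007]), 'grip_width': 0.08527640261840737} 0.0187
scene 456.63203172956463 314.600846207758 243.90025021590228 [ 1.14437296 -2.01680393  1.24270811] [0.29088461 0.27142615 0.72242162]
top 518.6419886102982 327.7478201262313 243.9213228647125 [ 2.19878139 -2.00173416  0.20752152] [-0.00626905  0.49686285  1.11519529]
wrist 398.7145651952869 326.0762114734131 240.71047070318164 [-2.33470149 -1.72506005 -0.24506669] [-0.67355454 -0.03548887  0.37947766]
```

View pics/scene0.png

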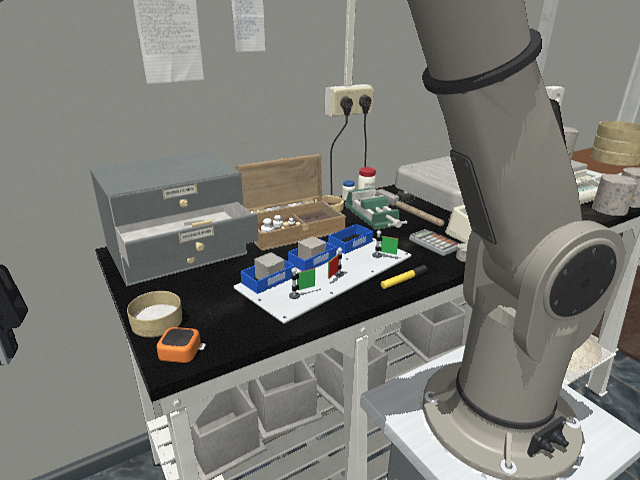

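View pics/top0.png

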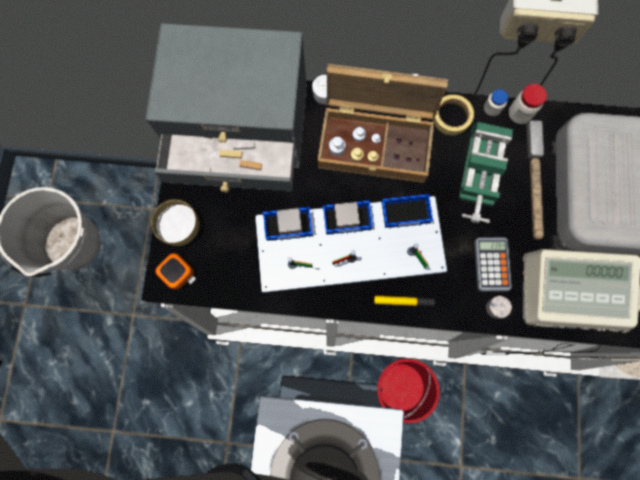

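View pics/wrist0.png

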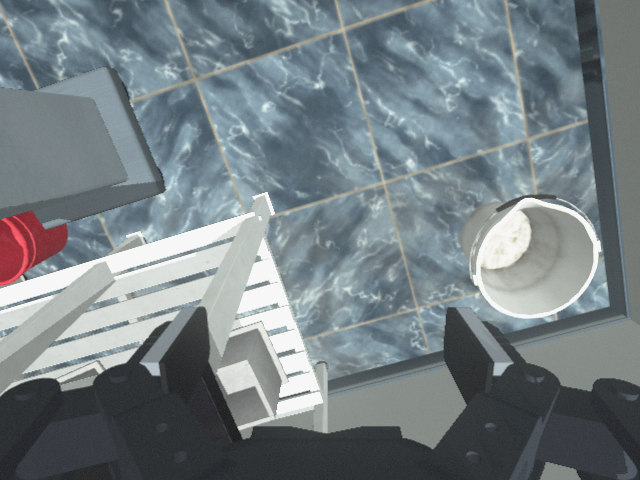

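```bash
cat > h.py <<'E'
import numpy as np,cv2
from bench import readout, grab_frame, r
def ray(f,u,v,z):
    R,_=cv2.Rodrigues(np.array(f["rvec"],float)); t=np.array(f["tvec"],float).ravel()
    d=R.T@np.array([(u-f["cx"])/f["fx"],(v-f["cy"])/f["fy"],1]); c=-R.T@t
    return c+d*(z-c[2])/d[2]
def crop(f,x0,y0,x1,y1,s,name):
    cv2.imwrite(name,cv2.resize(f["pixels"][y0:y1,x0:x1,::-1],None,fx=s,fy=s,interpolation=cv2.INTER_CUBIC))
E
python3 - <<'E'
from h import *
f=grab_frame("top"); crop(f,250,190,450,310,4,"pics/t1.png")
im=f["pixels"].astype(int); w=(im.min(2)>170).astype(np.uint8); w[:, :240]=0; w[:,460:]=0; w[:180]=0; w[300:]=0
n,l,st,ce=cv2.connectedComponentsWithStats(w); k=1+st[1:,4].argmax(); print(st[k])
c=max(cv2.findContours((l==k).astype(np.uint8),0,2)[0],key=cv2.contourArea)
print(cv2.approxPolyDP(c,6,True).ravel())
for u,v in cv2.approxPolyDP(c,6,True).reshape(-1,2): print(u,v,ray(f,float(u),float(v),.008))
g=grab_frame("scene"); crop(g,230,210,430,330,4,"pics/s1.png")
E
```

```text
[ 256  197  190   95 9305]
[434 198 430 224 385 228 379 202 371 204 373 230 326 235 322 210 314 209
 316 233 267 241 256 216 262 290 445 270]
434 198 [ 0.63998919 -0.20023205  0.008     ]
430 224 [ 0.57519811 -0.19412452  0.008     ]
385 228 [ 0.55566023 -0.0892193   0.008     ]
379 202 [ 0.61795725 -0.07047223  0.008     ]
371 204 [ 0.61125342 -0.05189091  0.008     ]
373 230 [ 0.54820268 -0.06145804  0.008     ]
326 235 [0.52589338 0.04754551 0.008     ]
322 210 [0.58570394 0.06279099 0.008     ]
314 209 [0.58639718 0.081958   0.008     ]
316 233 [0.5285168 0.0714255 0.008    ]
267 241 [0.49864741 0.18397346 0.008     ]
256 216 [0.55651782 0.21716934 0.008     ]
262 290 [0.38297911 0.18171463 0.008     ]
445 270 [ 0.46870985 -0.23443141  0.008     ]
```

View pics/t1.png

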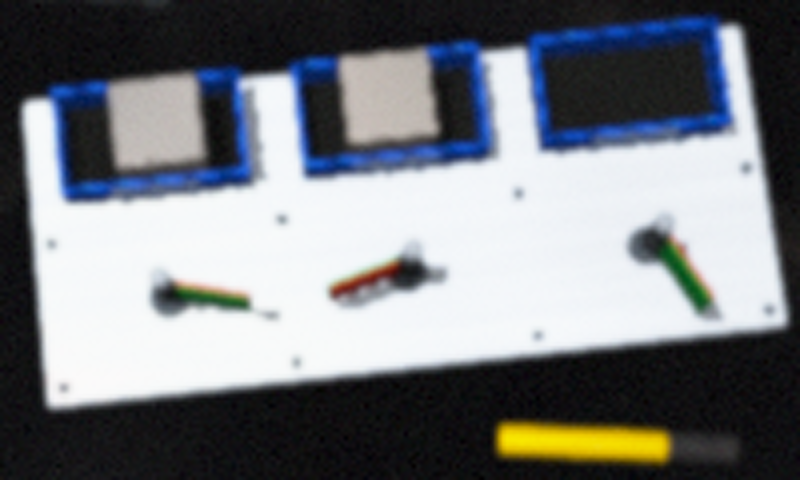

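View pics/s1.png

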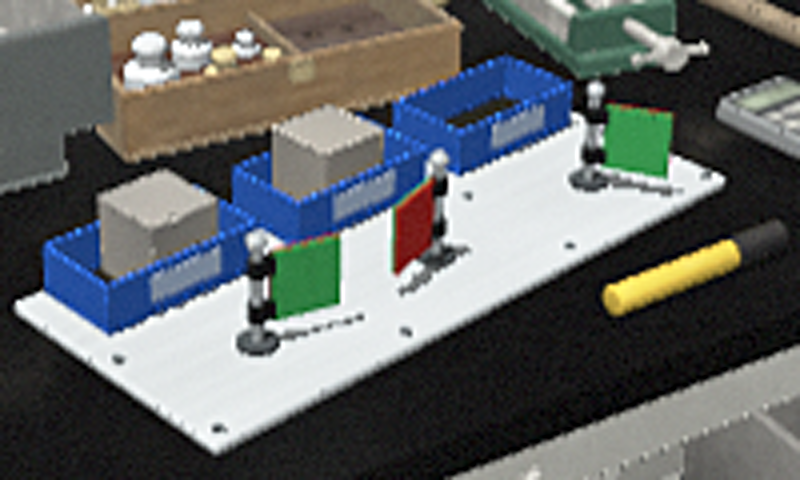

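```bash
cat > m.py <<'E'
from h import *
def board(f):
    P=lambda u,v,z=.008:ray(f,u,v,z)
    a=P(262,290)[:2];b=P(445,270)[:2]
    y=(a-b)/np.linalg.norm(a-b);x=np.array([y[1],-y[0]])
    return (a+b)/2+.095*x,x,y
if __name__=="__main__":
    f=grab_frame("top"); o,x,y=board(f); print(o,x,np.degrees(np.arctan2(x[1],x[0])))
    for n,p,t in (("L",(290,259.7),(312,264.5)),("M",(353,252.5),(333.2,262.5)),("R",(416.2,245.5),(428.5,266))):
        p=ray(f,*p,.079)[:2];t=ray(f,*t,.074)[:2]
        d=t-p; print(n,p,"board",(p-o)@x,(p-o)@y,"len",np.linalg.norm(d),"ang",np.arctan2(-d@y,-d@x))
E
python3 m.py
```

```text
[ 0.51889053 -0.00718986] [0.97943211 0.20177399] 11.640716465795457
L [0.44685613 0.11849883] board -0.04519209953365068 0.13763820547069636 len 0.049019950450988996 ang 1.260186395634454
M [ 0.4756869  -0.01734496] board -0.044364055048929395 -0.001228864315693307 len 0.04839020163356433 ang -1.223276005856018
R [ 0.5042427  -0.15427923] board -0.044025365494907244 -0.1411084992825613 len 0.051872846494767505 ang 0.41813153501110684
```

```bash
cat > k.py <<'E'
from m import *
o=np.array([0.51889,-0.00719]);yaw=np.radians(11.64)
x=np.array([np.cos(yaw),np.sin(yaw)]);y=np.array([-x[1],x[0]])
POST={"L":(-.0435,.139),"M":(-.0435,0),"R":(-.0435,-.1405)}
def show():
    s=readout.get_obs();T=cv2.Rodrigues(s["orientation"])[0];p=s["tcp_pos"];b=p[:2]-o
    print("t",s["clock"],"z",p[2].round(4),"tool x yaw-boardy deg",np.degrees(np.arctan2(T[1,0],T[0,0])-yaw)-90,"F",s["contact_force"].round(1),"w",s["grip_width"])
    for n,(a,c) in POST.items(): print(n,"rel mm x,y",((b@x-a)*1e3).round(1),((b@y-c)*1e3).round(1))
    return T,p
def shift(n,rx,ry,z):
    T,p=show();a,c=POST[n]
    w=o+x*(a+rx/1e3)+y*(c+ry/1e3); print("shift mm",(T.T@(np.r_[w,z]-p)*1e3).round(1))
E
python3 -c "
from k import *
shift('M',30,40,.2)"
```

```text
t 0.3 z 0.231 tool x yaw-boardy deg -28.645366816242294 F [1.7 0.5 0.2] w 0.08549984903398151
L rel mm x,y -139.8 565.0
M rel mm x,y -139.8 704.0
R rel mm x,y -139.8 844.5
shift mm [-501.3  467.3   31.3]
```

```bash
python3 -m handwheel '-40 37 0 0 0 0 60; -80 75 0 0 0 -4 30; -120 112 0 0 0 -8 0; -160 150 0 0 0 -12 0; -200 187 0 0 0 -16 0; -240 224 5 0 0 -20 0; -280 261 10 0 0 -24 0; -320 300 15 0 0 -28.6 0; -365 340 20 0 0 -28.6 0; -410 382 25 0 0 -28.6 0; -455 425 30 0 0 -28.6 0; -501 467 31 0 0 -28.6 0'; python3 -c "
from k import *
f=grab_frame('wrist');cv2.imwrite('pics/w1.png',f['pixels'][:,:,::-1])
shift('M',30,40,.2)"
```

```text
clock: 1.8
tcp_pos: [0.4981, 0.0281, 0.2004]
orientation: [1.985, 2.435, 0.001]
contact_force: [0.9, 0.7, 1.1]
grip_width: -0.0002
t 1.85 z 0.2009 tool x yaw-boardy deg -0.5873098491418034 F [ 3.9 -7.3  1.4] w -7.847773343626124e-05
L rel mm x,y 31.2 -109.7
M rel mm x,y 31.2 29.3
R rel mm x,y 31.2 169.8
shift mm [10.7 -1.3  0.8]
```

View pics/w1.png

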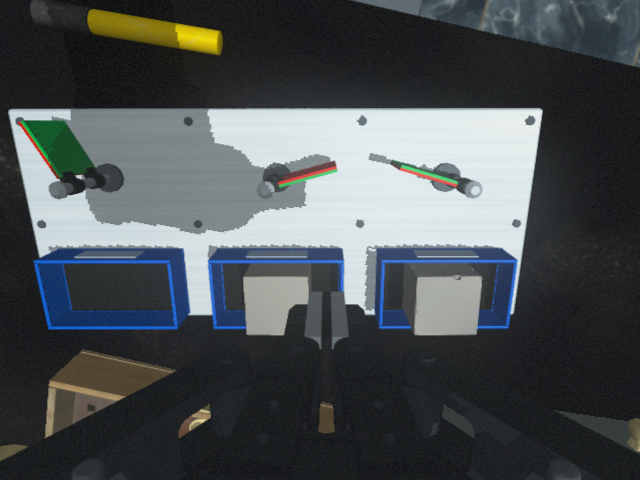

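```bash
python3 -m handwheel '10.7 0 0 0 0 -0.6 0; 10.7 0 0 0 0 -0.6 0; 10.7 0 0 0 0 -0.6 0'; python3 -c "
from k import *
f=grab_frame('wrist');crop(f,0,90,400,260,2,'pics/w2a.png');crop(f,240,90,640,260,2,'pics/w2b.png')
import pickle;pickle.dump(f,open('w2.pkl','wb'))
shift('M',30,40,.05)"
```

```text
clock: 2.22
tcp_pos: [0.4949, 0.0417, 0.2003]
orientation: [-1.969, -2.447, -0.0]
contact_force: [-0.6, 0.2, 0.4]
grip_width: -0.0001
t 2.275 z 0.2003 tool x yaw-boardy deg 0.6797553495242425 F [ 0.  -0.   0.5] w 9.759353594540513e-05
L rel mm x,y 29.9 -86.6
M rel mm x,y 29.9 52.4
R rel mm x,y 29.9 192.9
shift mm [-1.240e+01 -1.000e-01  1.503e+02]
```

View pics/w2a.png

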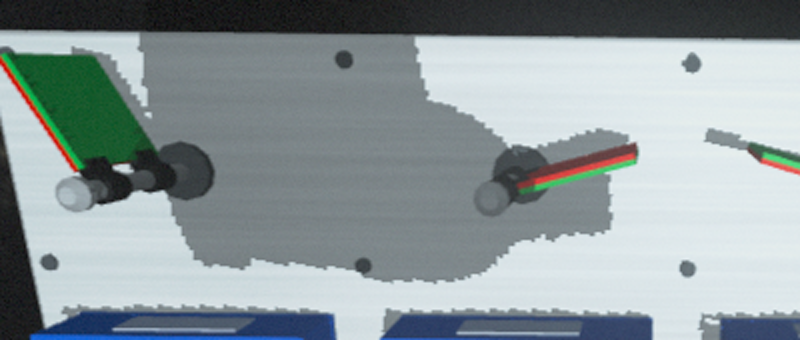

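View pics/w2b.png

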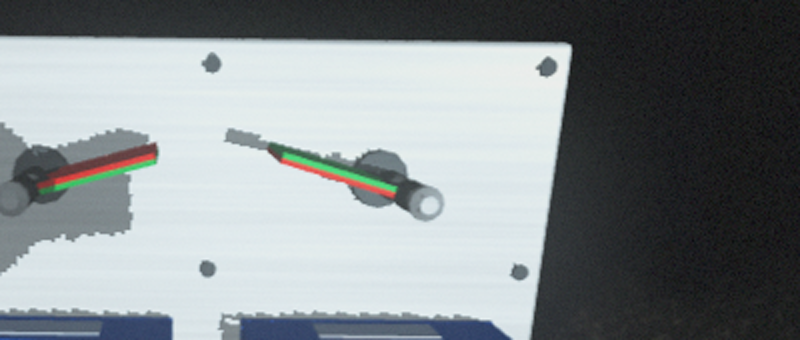

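```bash
python3 -c "
from k import *
import pickle;f=pickle.load(open('w2.pkl','rb'))
A=lambda u,v:(u/2,v/2+90);B=lambda u,v:(u/2+240,v/2+90)
for n,p,i,t in (('L',B(427,203),B(397,193),B(280,154)),('M',A(490,198),A(520,187),A(637,150)),('R',A(76,193),A(80,168),A(5,56))):
    p=ray(f,*p,.079)[:2];i=ray(f,*i,.074)[:2];t=ray(f,*t,.074)[:2];d=t-i
    print(n,'post',(p-o)@x,(p-o)@y,'ang',np.arctan2(-d@y,-d@x),'tipr',np.linalg.norm(t-p))
"
```

```text
L post -0.043016513261977175 0.13691617176595083 ang 1.2669944311153842 tipr 0.05142733590973979
M post -0.04320771070076363 -0.002082578718399025 ang -1.2579672896766034 tipr 0.05125072812947209
R post -0.04340863149649606 -0.13942964170277902 ang 0.4526058533426275 tipr 0.0469588939704849
```

```bash
python3 -m handwheel '-12 0 50 0 0 0.7 0; -12 0 100 0 0 0.7 0; -12 0 150 0 0 0.7 0; -12 0 150 0 0 0.7 0; -12 0 150 0 0 0.7 0'; python3 -c "
from k import *
shift('M',30,42,.05)"
```

```text
clock: 2.9
tcp_pos: [0.4988, 0.0289, 0.0517]
orientation: [1.987, 2.432, 0.002]
contact_force: [1.2, 0.6, -0.2]
grip_width: -0.0003
t 2.9 z 0.0517 tool x yaw-boardy deg -0.12836902360756142 F [ 1.2  0.6 -0.2] w -0.00029464509284141317
L rel mm x,y 31.1 -99.6
M rel mm x,y 31.1 39.4
R rel mm x,y 31.1 179.9
shift mm [ 2.6 -1.1  1.7]
```

```bash
python3 -m handwheel '2 -21 0 0 0 0 0; 2 -36 0 0 0 0 0; -1 -46 0 0 0 0 0; -9 -60 0 0 0 0 0; -18 -67 0 0 0 0 0; -27 -71 0 0 0 0 0; -44 -73 0 0 0 0 0; -60 -68 0 0 0 0 0; -70 -61 0 0 0 0 0; -76 -53 0 0 0 0 0; -77 -50 0 0 0 0 0; -77 -50 0 0 0 0 0'; python3 -c "
from k import *
f=grab_frame('wrist');cv2.imwrite('pics/w3.png',f['pixels'][:,:,::-1])
f=grab_frame('top');crop(f,250,190,450,310,4,'pics/t3.png')
shift('M',-19,-37,.05)"
```

```text
clock: 4.4
tcp_pos: [0.4645, -0.0566, 0.0502]
orientation: [1.987, 2.433, 0.0]
contact_force: [-0.4, -0.4, 0.3]
grip_width: 0.0002
t 4.5 z 0.0502 tool x yaw-boardy deg -0.10674874759369857 F [-0.3  0.3 -0.1] w 0.00010170570507801885
L rel mm x,y -20.1 -176.2
M rel mm x,y -20.1 -37.2
R rel mm x,y -20.1 103.3
shift mm [0.2 1.1 0.2]
```

View pics/w3.png

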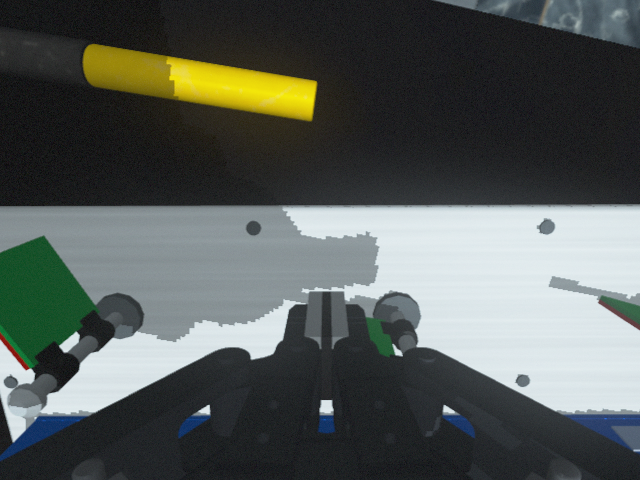

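View pics/t3.png

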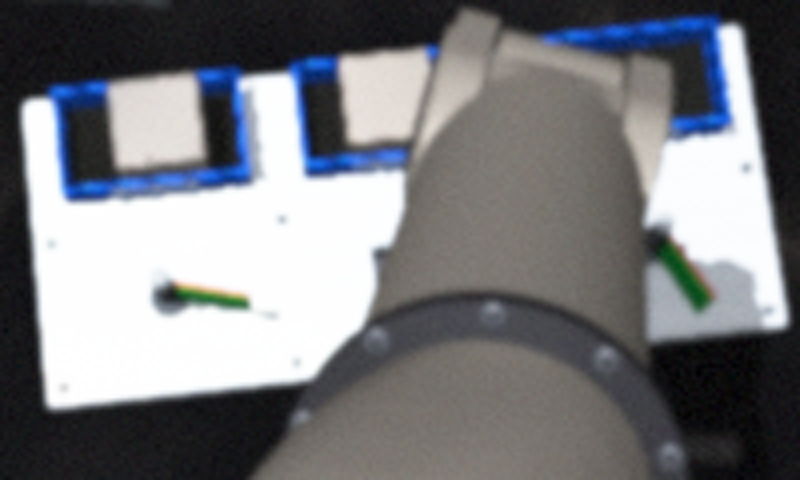

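```bash
for i in 1; do python3 -m handwheel '0 2 0 0 0 0 0; 0 4 0 0 0 0 0; 0 4 0 0 0 0 0; 0 4 0 0 0 0 0'; python3 -m handwheel '0 2 0 0 0 0 0; 0 3 0 0 0 0 0; 0 3 0 0 0 0 0; 0 3 0 0 0 0 0'; done; python3 -c "
from k import *
show()"
```

```text
clock: 5.0
tcp_pos: [0.4659, -0.0563, 0.0499]
orientation: [-1.986, -2.43, 0.004]
contact_force: [-6.1, -1.6, 4.3]
grip_width: -0.0001
clock: 5.5
tcp_pos: [0.4663, -0.0562, 0.0495]
orientation: [-1.985, -2.426, 0.009]
contact_force: [-10.7, -2.4, 8.5]
grip_width: -0.0001
t 5.5 z 0.0495 tool x yaw-boardy deg -0.22175667030356294 F [-10.7  -2.4   8.5] w -8.965924112315716e-05
L rel mm x,y -17.9 -176.4
M rel mm x,y -17.9 -37.4
R rel mm x,y -17.9 103.1
```

```bash
python3 -m handwheel '0 -20 0 0 0 0 0; 0 -20 40 0 0 0 0; 0 -20 -40 0 0 0 0; 0 -20 -80 0 0 0 0; -50 -18 -90 0 0 0 0; -100 -16 -90 0 0 0 0; -148 -14 -90 0 0 0 0; -148 -14 -90 0 0 0 0; -148 -14 -90 0 0 0 0' >/dev/null 2>&1 & sleep 0; kill %1 2>/dev/null; wait; python3 -c "
from k import *
show()"
```

```text
t 5.5 z 0.0495 tool x yaw-boardy deg -0.22175667030356294 F [-10.7  -2.4   8.5] w -8.965924112315716e-05
L rel mm x,y -17.9 -176.4
M rel mm x,y -17.9 -37.4
R rel mm x,y -17.9 103.1
```

The row list I typed there had a sign slip (`40`, meaning down). I stopped it before it ran, and the clock and pose haven't changed. Here is the corrected move.

```bash
python3 -m handwheel '0 -20 0 0 0 0 0; 0 -20 0 0 0 0 0; 0 -20 -40 0 0 0 0; 0 -20 -80 0 0 0 0; -50 -18 -90 0 0 0 0; -100 -16 -90 0 0 0 0; -148 -14 -90 0 0 0 0; -148 -14 -90 0 0 0 0; -148 -14 -90 0 0 0 0'; python3 -c "
from k import *
f=grab_frame('wrist');cv2.imwrite('pics/w4.png',f['pixels'][:,:,::-1])
shift('R',-25,-44,.05)"
```

```text
clock: 6.62
tcp_pos: [0.4874, -0.2027, 0.1402]
orientation: [-1.987, -2.433, -0.001]
contact_force: [-0.5, 0.4, -0.1]
grip_width: -0.0001
t 6.675 z 0.1402 tool x yaw-boardy deg -0.06347762910553456 F [ 0.5  0.5 -0.2] w -0.00014443169679851145
L rel mm x,y -26.8 -323.5
M rel mm x,y -26.8 -184.5
R rel mm x,y -26.8 -44.0
shift mm [-0.1  1.8 90.2]
```

View pics/w4.png

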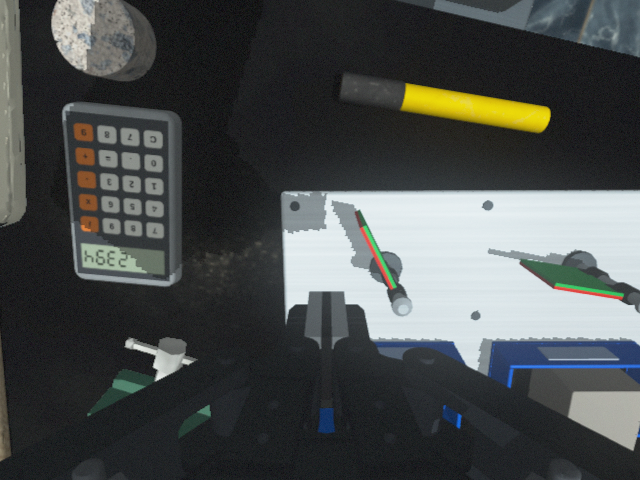

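```bash
python3 -m handwheel '0 0 50 0 0 0 0; 0 0 90 0 0 0 0; 0 0 90 0 0 0 0; 7 -2 90 0 0 0 0; 15 -5 90 0 0 0 0; 23 -10 90 0 0 0 0; 31 -13 90 0 0 0 0; 48 -15 90 0 0 0 0; 64 -10 90 0 0 0 0; 74 -3 90 0 0 0 0; 80 5 90 0 0 0 0; 81 8 90 0 0 0 0'; python3 -c "
from k import *
show()"; python3 -m handwheel '0 0 0 0 0 0 0; 0 2 0 0 0 0 0; 0 4 0 0 0 0 0; 0 4 0 0 0 0 0; 0 4 0 0 0 0 0'; python3 -m handwheel '0 1 0 0 0 0 0; 0 3 0 0 0 0 0; 0 3 0 0 0 0 0; 0 3 0 0 0 0 0';python3 -c "
from k import *
f=grab_frame('wrist');cv2.imwrite('pics/w5.png',f['pixels'][:,:,::-1])
show()"
```

```text
clock: 8.18
tcp_pos: [0.4787, -0.1214, 0.0501]
orientation: [-1.985, -2.433, 0.001]
contact_force: [-3.9, 0.4, 3.3]
grip_width: 0.0001
t 8.175 z 0.0501 tool x yaw-boardy deg -0.06469025730821443 F [-3.9  0.4  3.3] w 8.12893408208049e-05
L rel mm x,y -18.9 -242.7
M rel mm x,y -18.9 -103.7
R rel mm x,y -18.9 36.8
clock: 8.8
tcp_pos: [0.4794, -0.1222, 0.0498]
orientation: [-1.987, -2.428, 0.005]
contact_force: [-8.8, -0.8, 5.2]
grip_width: -0.0002
clock: 9.3
tcp_pos: [0.4796, -0.1221, 0.0494]
orientation: [-1.986, -2.424, 0.009]
contact_force: [-13.4, -2.5, 10.6]
grip_width: -0.0001
t 9.35 z 0.0494 tool x yaw-boardy deg -0.2902894638718152 F [-13.5  -2.5   9.6] w -8.839241551719802e-05
L rel mm x,y -18.1 -243.6
M rel mm x,y -18.1 -104.6
R rel mm x,y -18.1 35.9
```

View pics/w5.png

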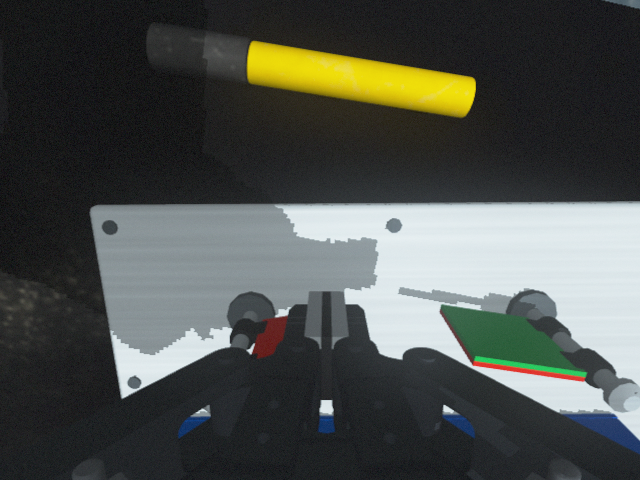

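```bash
python3 -m handwheel '0 -22 0 0 0 0 0; 0 -22 0 0 0 0 0; 0 -22 -40 0 0 0 0; 0 -22 -70 0 0 0 0; 50 -22 -70 0 0 0 0; 100 -22 -70 0 0 0 0; 150 -21 -70 0 0 0 0; 205 -21 -70 0 0 0 0; 205 -21 -70 0 0 0 0; 205 -21 -70 0 0 0 0'; python3 -c "
from k import *
f=grab_frame('wrist');cv2.imwrite('pics/w6.png',f['pixels'][:,:,::-1])
shift('L',-34,-38,.05)"
```

```text
clock: 10.6
tcp_pos: [0.4249, 0.0759, 0.1206]
orientation: [1.987, 2.432, 0.001]
contact_force: [0.3, -0.2, -0.0]
grip_width: 0.0001
t 10.65 z 0.1205 tool x yaw-boardy deg -0.22293693660977 F [-0.4 -0.8 -0.3] w -0.00012669421781776172
L rel mm x,y -32.1 -39.4
M rel mm x,y -32.1 99.6
R rel mm x,y -32.1 240.1
shift mm [ 1.4 -2.  70.5]
```

View pics/w6.png

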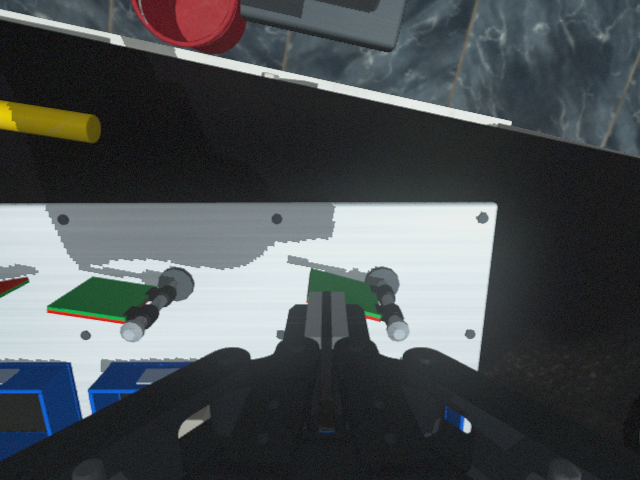

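```bash
python3 -m handwheel '1 -3 35 0 0 0 0; 1 -3 70 0 0 0 0; 1 -3 70 0 0 0 0; 1 1 70 0 0 0 0; 1 5 70 0 0 0 0; 1 9 70 0 0 0 0; 1 12 70 0 0 0 0; 1 12 70 0 0 0 0; 1 12 70 0 0 0 0'; python3 -c "
from k import *
show()"; python3 -m handwheel '0 2 0 0 0 0 0; 0 4 0 0 0 0 0; 0 4 0 0 0 0 0; 0 4 0 0 0 0 0'; python3 -m handwheel '0 1 0 0 0 0 0; 0 3 0 0 0 0 0; 0 3 0 0 0 0 0; 0 3 0 0 0 0 0';python3 -c "
from k import *
show()"
```

```text
clock: 11.78
tcp_pos: [0.4355, 0.0792, 0.0503]
orientation: [1.988, 2.433, 0.0]
contact_force: [0.8, 0.0, -0.3]
grip_width: 0.0003
t 11.775 z 0.0503 tool x yaw-boardy deg -0.1400750519192684 F [ 0.8  0.  -0.3] w 0.0002728551401535223
L rel mm x,y -20.7 -37.5
M rel mm x,y -20.7 101.5
R rel mm x,y -20.7 242.0
clock: 12.28
tcp_pos: [0.4376, 0.0795, 0.0499]
orientation: [-1.986, -2.431, 0.005]
contact_force: [-5.4, -1.7, 3.5]
grip_width: 0.0003
clock: 12.78
tcp_pos: [0.4379, 0.0794, 0.0494]
orientation: [-1.985, -2.428, 0.011]
contact_force: [-10.2, -2.9, 8.1]
grip_width: 0.0001
t 12.775 z 0.0494 tool x yaw-boardy deg -0.16747803895269442 F [-10.2  -2.9   8.1] w 5.4332350313065497e-05
L rel mm x,y -18.4 -37.8
M rel mm x,y -18.4 101.2
R rel mm x,y -18.4 241.7
```

At the stop. Next I back off, raise the arm, swing it left clear of the view, and check.

```bash
python3 -m handwheel '0 -20 0 0 0 0 0; 0 -20 0 0 0 0 0; 0 -20 -50 0 0 0 0; 0 -20 -100 0 0 0 0; 0 -10 -150 0 0 0 0; 50 0 -150 0 0 0 0; 100 0 -160 0 0 0 0; 150 0 -170 0 0 0 0; 200 0 -180 0 0 0 0; 250 0 -180 0 0 0 0; 300 0 -180 0 0 0 0; 350 0 -180 0 0 0 0'; python3 -m handwheel '0 0 0 0 0 0 0; 0 0 0 0 0 0 0; 0 0 0 0 0 0 0; 0 0 0 0 0 0 0';python3 -c "
from k import *
f=grab_frame('top');crop(f,250,190,450,310,4,'pics/t7.png');cv2.imwrite('pics/tf7.png',f['pixels'][:,:,::-1])
f=grab_frame('scene');crop(f,230,210,430,330,4,'pics/s7.png')
show()"
```

```text
clock: 14.28
tcp_pos: [0.3729, 0.426, 0.2308]
orientation: [-1.988, -2.433, -0.003]
contact_force: [0.7, 0.6, 0.4]
grip_width: -0.0002
clock: 14.78
tcp_pos: [0.3733, 0.4226, 0.2305]
orientation: [1.99, 2.431, 0.0]
contact_force: [-0.3, -0.9, -0.8]
grip_width: -0.0003
t 14.875 z 0.2305 tool x yaw-boardy deg -0.20959582685500777 F [ 0.3  0.2 -1.3] w -0.00023274046962690643
L rel mm x,y -12.6 311.7
M rel mm x,y -12.6 450.7
R rel mm x,y -12.6 591.2
```

View pics/t7.png

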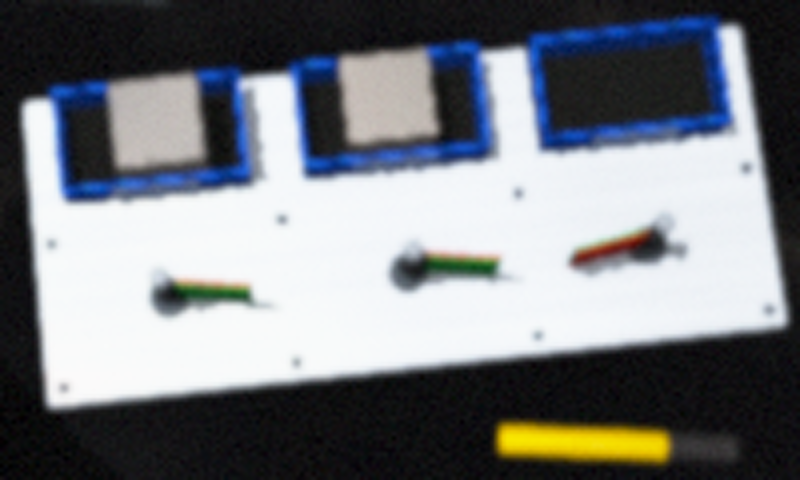

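View pics/s7.png

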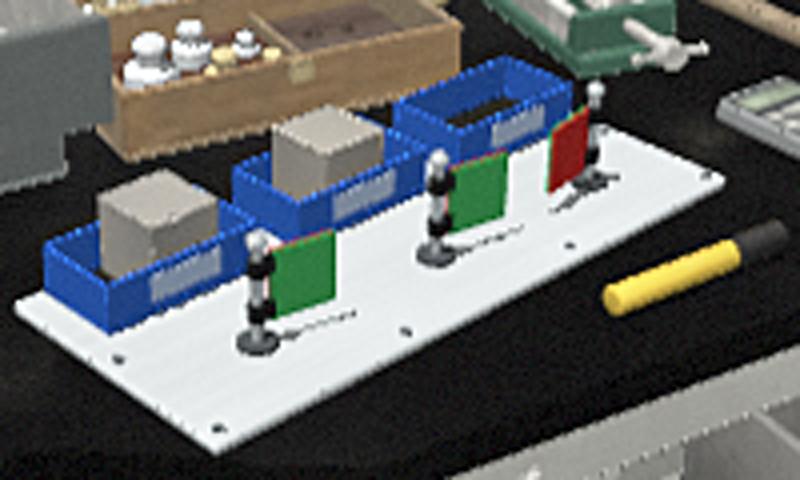

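View pics/tf7.png

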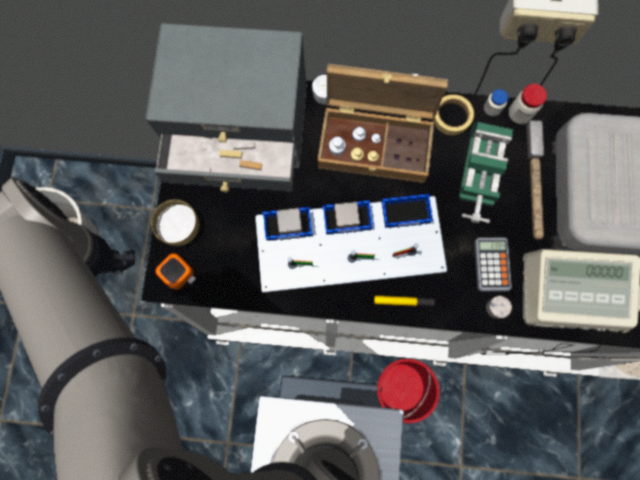

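```bash
python3 -c "
from k import *
f=grab_frame('top')
A=lambda u,v:(u/4+250,v/4+190)
for n,i,t in (('L',A(178,282),A(250,286)),('M',A(428,253),A(498,258)),('R',A(645,232),A(575,250))):
    i=ray(f,*i,.074)[:2];t=ray(f,*t,.074)[:2];d=t-i
    print(n,np.arctan2(-d@y,-d@x))
"
```

```text
L 1.4046527805160742
M 1.388149221349127
R -1.4258186311881567
```

All three tags read about ±1.4 rad, which is at the stops.

```bash
python3 -c "
from bench import workorder
print(workorder.hand_in())"
```

```text
the job is handed in; nothing more can be done
None
```

All three tags are pushed fully over and the job is handed in. The left and middle bins, which hold the mortar cubes, show green to the robot, and the empty right bin shows red.

- **Moves:** I used the closed fingertips for each push. The middle tag went from red to green, the right tag from half turned to red, and the left tag, which stood slightly short of its stop, was pushed the last bit over. I pressed each one until the stop resisted; measured force stayed under about 20 N.
- **Last checks:** The tag angles in the top picture were about +1.40 rad (left), +1.39 (middle) and −1.43 (right), against stops at ±1.4. The scene picture showed green, green, red. By eye, the cubes, tape measure, core slice and marker were where they had been at the start. The arm was clear of everything, at about 15 s on the clock.
- **Slip:** I started one move with a wrong sign in a row (down instead of up) and stopped it before it ran. The clock and pose had not changed, and I then ran the corrected move.
- **Failed checks:** None failed or disagreed. Early angle readings of about ±1.26 rad for the left and middle tags left it unclear whether they were at their stops, so I pushed the left one as well.

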